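# Set up the arm support: pad over the rail, leg locked at the mark

### The job

Get the blood-draw arm support ready for the next patient: hang the moulded pad over the thick fixed rail so that it sits squarely astride it and let go of it, then draw the spring-loaded T-handled leg out until its pointer stands level with the tab on the rule and, holding the leg there, press its open cam lever fully shut against the sleeve. Do not shut the lever anywhere but at the tab. Finish while still holding the leg at the mark with the lever shut (do not let go at the end: the spring would pull it back), the pad still on its rail and the other things on the table left where they are.

Things in the scene. Friction and masses are not known exactly. Their poses are not given: they have to be found in the camera images.
- stand: Fixed arm support. Origin on the table under the bar; y runs along the bar, z up, yaw -0.2 to 0.2 rad. Thick white square rail 24 x 24 mm, y -5 to 225 mm, top 130 mm above the table, on posts no wider than it (y 8 and 205 mm). Beyond it a thinner steel rod carries the leg, to a post at y -213 mm. Three feet 90 x 50 x 12 mm. A rule lies at x 30 to 54 mm, y -200 to 0, top at 62 mm.
- rail_mid (a point): Point on the rail's top face midway between its two posts (stand frame x 0, y 106, z 130 mm). The pad belongs about here, within 45 mm either way along the rail.
- pad: Loose stiff black moulded pad, an upside-down channel, about 0.15 kg, 56 mm wide (x), 100 mm long (y), 42 mm high, standing on its two skirts (8 mm thick; top 10 mm thick; channel 40 mm wide, 32 mm deep, along y). Origin: centre of the underside, level with the skirts' lower edges. Grip it across its 56 mm width. Hung on the rail its origin is 98 mm above the table.
- leg (a joint): How far the leg is drawn out, m: 0 fully home (at the start), limit 0.10; it moves towards the stand's -y. A spring always pulls it home with about 3 N at 0 and 5 N at 0.10, also when the lever is shut, so it must be held.
- sleeve: Sliding leg: black sleeve 22 mm wide (x), 24 mm high, on the rod, axis 118 mm above the table. Origin on that axis at its mouth, the end nearer the rail; axes as the stand's; it runs from y 0 to -64 mm. Mouth flange 30 mm wide, 34 mm high, y -5 to 0. Below the flange a thin steel pointer plate (x 10 to 50 mm) reaches down to just above the rule.
- tee (a point): Centre of the leg's black T handle at the sleeve's outer end: a round crossbar, 18 mm thick, 148 mm long overall along the stand's x, 118 mm above the table (sleeve frame y -70 mm). Fingers straddling the sleeve can pull on its inner (+y) side.
- pointer (a point): Lower end of the pointer plate on the leg, beside the rule; it moves with the leg.
- mark: Small dark steel tab clipped to the rule's outer edge, fixed; it stands 4 mm thick along the rule, to 80 mm above the table, about 63 mm from the bar axis. Its axes are the stand's. Its place along the rule changes from job to job. Its origin lies on the table under the bar line, level with the tab along y.
- mark_tab (a point): Centre of the tab's top edge. The leg is at its mark when pointer has the same y as this point in the stand's frame (joint leg about 0.035 to 0.080).
- lever (a joint): Angle of the cam lever, rad: 0 shut (flat along the sleeve's +x side), starts open at 0.34 to 0.50, limit 0.6. It stays where it is left and takes about 3 N at the tip to move. It travels with the leg.
- lever_tip (a point): Centre of the cam lever's free end. Steel blade 40 mm long, 7 thick, 20 high, at bar height, hinged on an upright axis on the sleeve's +x side (sleeve frame x 12, y -14 mm), tip towards the T handle. Open, the tip stands up to 20 mm out. Shut, sleeve and lever are 30 mm wide together (sleeve frame x -11 to 19), so pinching across both from above along x shuts it and grips the leg.
- dish: Bystander: white kidney dish, about 190 x 100 mm, 36 mm high. Leave alone.
- antiseptic: Bystander: brown bottle, 48 mm wide, 130 mm high. Leave alone.
- tape: Bystander: roll of tape lying flat, 60 mm wide, 24 mm high. Leave alone.
- gauze: Bystander: white box 70 x 110 x 45 mm. Leave alone.
- swabcup: Bystander: steel cup, 68 mm wide, 75 mm high. Leave alone.
- jar: Bystander: clear jar, 60 mm wide, 70 mm high. Leave alone.
- forceps: Bystander: steel forceps 145 mm long, lying. Leave alone.
There are look-alikes about, which are no part of the job. Leave any green or yellow look-alike of the pad alone.

How it is judged:
On the way, in this order (a step that is already met when the one before it is completed fails the run):
1. the pad hangs astride the rail, let go (x of pad in the frame of rail_mid between -0.015 and 0.015 m and y of pad in the frame of rail_mid between -0.06 and 0.06 m and z of pad in the frame of rail_mid between -0.038 and -0.026 m and angle between pad's own z axis and vertical below 0.15 rad and angle between the y axis of pad and the y axis of stand, either way round below 0.25 rad and contact force between pad and stand above 0.3 N and contact force between pad and the fingers below 0.1 N), for 0.2 s.
2. the leg is held at the mark with its lever still open (y of pointer in the frame of mark between -0.006 and 0.006 m and value of joint lever above 0.15 rad and contact force between the fingers and sleeve above 1 N), for 0.2 s.
At the end, for the whole second after the job is handed in: The pad hangs level on the rail, released, within 15 mm across and 60 mm along of its middle; the pointer is within 6 mm of the tab along the rule; the lever is shut (below 0.08 rad); the fingers still hold the resting leg (over 2 N on the sleeve) (all of step 1 and y of pointer in the frame of mark between -0.006 and 0.006 m and value of joint lever below 0.08 rad and contact force between the fingers and sleeve above 2 N and velocity of joint leg below 0.01 m/s); the arm keeps its last pose, push and grip.
It fails at once if the lever shut away from the mark (more than 12 mm off) (value of joint lever below 0.08 rad and not (y of pointer in the frame of mark between -0.012 and 0.012 m)).
It fails at once if a bystander pushed more than 30 mm away (distance of any of dish, antiseptic, tape, gauze, swabcup, jar, forceps from where it was at the start of the episode above 0.03 m).
It also fails if it takes over 48 s, if anything falls off the work surface, if the arm or the gripper's body presses on something with over 40 N, if the wrist force passes 120 N, or if a joint passes its speed limit or range.

### The arm

A 6-joint arm with a two-finger parallel gripper is mounted at the origin on the work surface. World frame = base frame: x ahead of the robot, y to its left, z up, the work surface at z = 0. Lengths are in m, angles in rad, forces in N, time in s.
With the tool pointing down it reaches from about 0.275 to 0.75 m from the base axis. Payload 10.2 kg.
Tool frame: the origin (TCP) lies midway between the tips of the shut fingers; the grasp point (between the pads) lies 19 mm behind it; z points along the fingers, y is the direction in which the jaws open and shut (so a half turn about z gives the same grasp; the last joint's range is limited). The gripper opens to 85 mm and grips with 20 to 120 N. Pads are 22 mm wide; open, the fingers measure 114 mm over their backs; the gripper's body (76 mm by 85 mm) begins 54 mm behind the grasp point. The pads swing forward as they close: fully open they stand 13 mm farther back than shut.
Start: joints at [-1.553, 0.313, 1.498, -0, 1.331, -0.223], TCP at [0.125, -0.51, 0.231] pointing down, gripper open.
Joint ranges: [-2.94, 2.94], [-0.97, 2.17], [0.19, 2.56], [-1.23, 4.37], [0.02, 3.11], [-2.88, 2.88]. Speed limits (rad/s): [2.39, 2.39, 3.01, 3.14, 3.14, 3.14].

### API

Orientations are given as a unit quaternion [x, y, z, w].
In Python, from station import state, camera, camera_info, finish_job gives the robot as it stands. The module is installed in compiled form; this text tells all that it offers.
- The arm moves only by the tool drive_tool, never from a script. Its argument "motion" is a list of rows, each an object with "twist": the turn, a rotation vector about the tool's x, y, z in degrees, a list of three; "linear": the shift along the tool's x, y, z in m, a list of three; "fingers": the opening, from 0 (shut) to 1 (fully open). In form: [{"twist": [wx, wy, wz], "linear": [x, y, z], "fingers": fingers}, ...]. A call has exactly 5 rows; each row is the pose to reach, as a shift and turn from the pose commanded when the call began, along the tool's axes at that moment; what a row does not reach only later rows make up. A row lasts 1/10 s, in which the tool goes at most 50 mm and 8.59 degrees, less where a joint would pass 70% of its speed; a pose out of reach is approached as far as the arm can. A call with a gripper value outside its range is refused whole. The fingers move at their own pace and stop on an object; "squeeze" is the grip in N (left out, the last holds). Time passes only in rows, so rows that repeat a pose let the fingers close, or fill a call up. It gives the time, the measured TCP pose, the force and the opening at its end, in the units of the state.
- state(): the state, without advancing time (a new reading comes with each control period).
- camera(name): name is "scene" or "top"; returns (picture, depth): 400x640x3 uint8, blue, green, red; 400x640 float32, m along the optical axis (not along the pixel's ray), 0 where there is no reading.
- camera_info(name): a dict with "fx", "fy", "cx", "cy" (pixels), "k1" (the pictures are not rectified: a ray, as slopes to the right and down, at radius r is drawn at 1 + k1 r^2 times it, then the intrinsics apply), "R" (3x3) and "t" (3): a world point X has camera coordinates R X + t. Camera axes: x right, y down, z forward; pixel columns grow to the right and rows downward; lengths in m; the calibration is good to about 2 mm. A picture is of the moment at which its call begins. camera_info takes no time and is no camera call.
- finish_job(): hands the job in, once; it reports no verdict.
The state is a dict: "time": time; "joint_positions": joint angles; "joint_vel": joint speeds; "joint_efforts": joint torques, N m; "tcp_pos": TCP position; "eef_rot": TCP orientation; "force": force on the tool from outside, world axes, zero at the start; "ft_torque": the same for the moment, N m; "gripper_width": finger opening in m.
Only numpy, scipy, OpenCV 4.12 (cv2) and the standard library are available. Lean on these libraries where they do the work, as an engineer would, in place of code of your own. Each camera call takes 0.05 s, during which the arm holds its last target.

## Working session

There is one attempt and no reset: what is moved stays moved. The work goes in short steps, Python scripts to look and compute and a tool call to move; the robot and the scene stay as the last step left them, time stands still between calls to the robot, and variables do not carry over. Pictures are saved under pics/ and viewed, and the job is handed in when it is done.

Besides the shell and the picture viewer there is one more tool, called by a JSON object that holds its "fn" and its "kwargs", one argument or row to a line. drive_tool: Moves the arm, as the interface text tells. Its arguments: {"type":"object","properties":{"motion":{"type":"array"},"squeeze":{"type":"number"}},"required":["motion"]}

```bash
mkdir -p pics
cat > h.py <<'E'
import numpy as np,cv2,json
from station import state,camera,camera_info,finish_job
def grab(n,tag):
    im,d=camera(n); np.savez('pics/%s_%s.npz'%(n,tag),im=im,d=d); cv2.imwrite('pics/%s_%s.png'%(n,tag),im); return im,d
def load(n,tag):
    z=np.load('pics/%s_%s.npz'%(n,tag)); return z['im'],z['d']
def ray(n,u,v):
    c=camera_info(n); K=np.array([[c['fx'],0,c['cx']],[0,c['fy'],c['cy']],[0,0,1.]])
    p=cv2.undistortPoints(np.array([[[u,v]]],float),K,np.array([c['k1'],0,0,0,0.]))[0,0]
    return c,np.array([p[0],p[1],1.])
def pd(n,d,u,v):
    c,r=ray(n,u,v); z=d[int(round(v)),int(round(u))]; return np.array(c['R']).T@(r*z-np.array(c['t']))
def pz(n,u,v,z):
    c,r=ray(n,u,v); R=np.array(c['R']);o=-R.T@np.array(c['t']);w=R.T@r; return o+w*(z-o[2])/w[2]
def proj(n,X):
    c=camera_info(n); K=np.array([[c['fx'],0,c['cx']],[0,c['fy'],c['cy']],[0,0,1.]])
    R=np.array(c['R']);rv,_=cv2.Rodrigues(R)
    return cv2.projectPoints(np.array(X,float).reshape(-1,3),rv,np.array(c['t'],float),K,np.array([c['k1'],0,0,0,0.]))[0][:,0]
def crop(n,tag,u0,v0,u1,v1,s,out):
    im,_=load(n,tag); cv2.imwrite('pics/'+out,cv2.resize(im[v0:v1,u0:u1],None,fx=s,fy=s,interpolation=cv2.INTER_CUBIC))
def world_cloud(n,d):
    c=camera_info(n);K=np.array([[c['fx'],0,c['cx']],[0,c['fy'],c['cy']],[0,0,1.]])
    u,v=np.meshgrid(np.arange(640.),np.arange(400.))
    p=cv2.undistortPoints(np.stack([u,v],-1).reshape(-1,1,2),K,np.array([c['k1'],0,0,0,0.]))[:,0]
    P=np.c_[p,np.ones(len(p))]*d.reshape(-1,1)
    return ((P-np.array(c['t']))@np.array(c['R'])).reshape(400,640,3)
E
python3 - <<'E'
from h import *
for n in('scene','top'): grab(n,'0'); c=camera_info(n); print(n,{k:np.round(c[k],3).tolist() for k in c})
print(state())
E
```

```text
scene {'fx': 369.234, 'fy': 369.234, 'cx': 320.232, 'cy': 193.571, 'k1': 0.006, 'R': [[0.314, 0.949, -0.008], [0.776, -0.261, -0.574], [-0.547, 0.174, -0.819]], 't': [-0.217, -0.338, 1.207]}
top {'fx': 426.754, 'fy': 426.754, 'cx': 317.997, 'cy': 205.712, 'k1': -0.109, 'R': [[-0.029, -1.0, 0.008], [-0.998, 0.028, -0.063], [0.063, -0.01, -0.998]], 't': [0.071, 0.538, 1.391]}
{'time': 0.1, 'joint_positions': array([-1.55339770e+00,  3.13393929e-01,  1.49836069e+00, -4.04181424e-06,
        1.33099424e+00, -2.23382406e-01]), 'joint_vel': array([-0.00037796, -0.0020225 , -0.00256062,  0.00119951,  0.00136686,
        0.000528  ]), 'joint_efforts': array([ 2.93162040e-03, -4.12901402e+01, -2.60141283e+01, -1.53627939e-04,
        2.99533815e-03,  2.25453482e-05]), 'tcp_pos': array([ 0.12518421, -0.5096215 ,  0.23079252]), 'eef_rot': array([ 9.92761587e-01,  1.20100365e-01,  5.74824918e-05, -5.75243149e-04]), 'force': array([0.45591837, 0.09339417, 0.78146239]), 'ft_torque': array([-0.00345166, -0.00034651, -0.02111869]), 'gripper_width': 0.08568045444065188}
```

```bash
ls . pics
```

```text
.:
h.py
pics

pics:
scene_0.npz
scene_0.png
top_0.npz
top_0.png
```

View pics/scene_0.png

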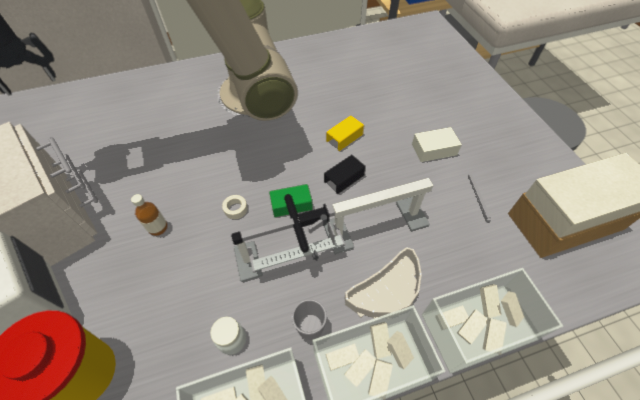

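View pics/top_0.png

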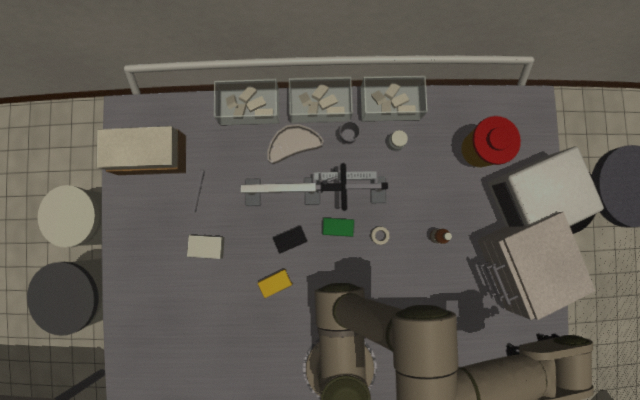

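Run:
```python
from h import *
crop('top','0',230,150,400,250,4.7,'c1.png')
crop('scene','0',220,140,450,290,3.4,'c2.png')
```

```text
(no output)
```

View pics/c1.png

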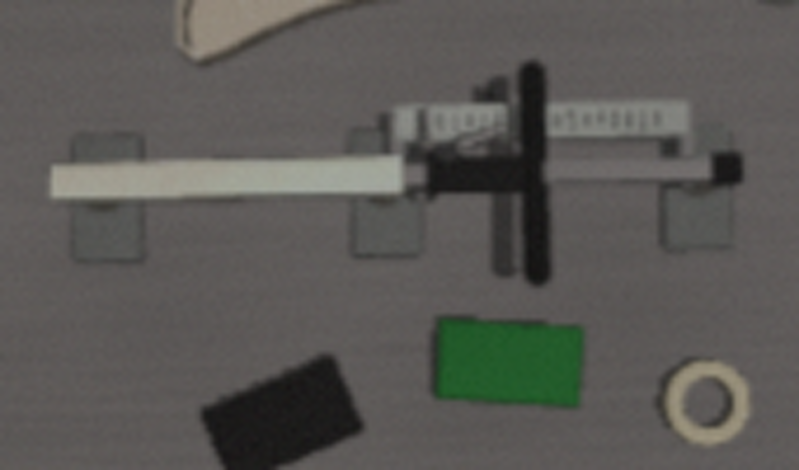

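View pics/c2.png

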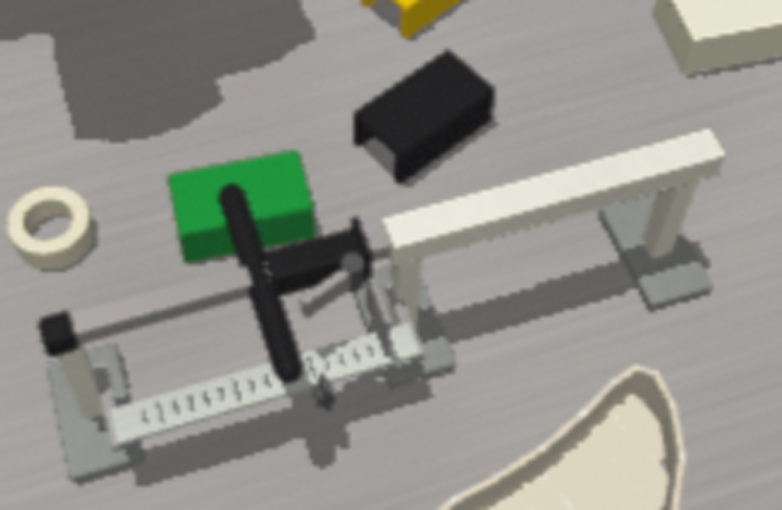

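Run:
```python
from h import *
for n in('top','scene'):
    im,d=load(n,'0'); W=world_cloud(n,d)
    V=im.astype(int); x,y,z=W[...,0],W[...,1],W[...,2]
    m=(abs(z-.130)<.012)&(V.min(2)>135)&(x>.35)&(x<.65)&(abs(y)<.4)&(d>0)
    p=W[m]; print(n,'rail',m.sum(),p.min(0).round(4),p.max(0).round(4),p.mean(0).round(4))
    (bx,by),sz,a=cv2.minAreaRect(p[:,:2].astype(np.float32)); print('  rect',bx,by,sz,a)
    A=np.polyfit(p[:,1],p[:,0],1); print('  line x=',A, 'yaw',-np.arctan(A[0]))
    # pad black
    m=(V.max(2)<60)&(z>.033)&(z<.055)&(x>.25)&(x<.5)&(y>0)&(y<.25)&(d>0)
    p=W[m]; print(n,'pad',m.sum(),p.mean(0).round(4)); print('  ',cv2.minAreaRect(p[:,:2].astype(np.float32)))
    # sleeve /leg dark
    m=(V.max(2)<60)&(z>.10)&(z<.14)&(x>.35)&(x<.65)&(abs(y)<.2)&(d>0)
    p=W[m]; print(n,'leg',m.sum(),p.min(0).round(4),p.max(0).round(4),p.mean(0).round(4))
    # tab z 70..85
    m=(z>.066)&(z<.09)&(x>.5)&(x<.62)&(y>-.15)&(y<.12)&(d>0)
    for q,(v,u) in zip(W[m],np.argwhere(m)): print('   ',u,v,q.round(4),im[v,u]) if m.sum()<60 else None
```

```text
top rail 494 [ 0.4227 -0.3425  0.1229] [0.6027 0.2899 0.1376] [0.5873 0.1611 0.1305]
  rect 0.5388525724411011 -0.03320053219795227 (0.6547439694404602, 0.07269758731126785) 75.55177307128906
  line x= [0.19758088 0.5554779 ] yaw -0.19506840128466393
top pad 526 [0.4331 0.1485 0.0425]
   ((0.4443931579589844, 0.1207396611571312), (0.055497340857982635, 0.16013729572296143), 21.878055572509766)
top leg 449 [ 0.5179 -0.1569  0.1059] [0.6499 0.0487 0.1385] [ 0.5879 -0.0172  0.1276]
    378 188 [ 0.5878 -0.1372  0.0711] [70 72 73]
    378 189 [ 0.5842 -0.1365  0.0754] [53 56 58]
    379 189 [ 0.584  -0.1395  0.0767] [54 58 60]
    380 189 [ 0.5843 -0.1433  0.0728] [52 55 59]
    381 189 [ 0.5841 -0.1464  0.0735] [46 48 50]
    382 189 [ 0.5836 -0.149   0.0772] [42 45 45]
scene rail 1439 [ 0.4199 -0.3468  0.1218] [0.6223 0.2939 0.1342] [0.5863 0.0883 0.129 ]
  rect 0.5605840086936951 -0.03854268789291382 (0.6658598780632019, 0.12027958035469055) 75.22662353515625
  line x= [0.16033634 0.57211046] yaw -0.158983192741877
scene pad 643 [0.4407 0.1499 0.0417]
   ((0.43779444694519043, 0.15180684626102448), (0.05315546691417694, 0.09695516526699066), 21.348318099975586)
scene leg 775 [ 0.5248 -0.1549  0.1079] [0.6498 0.0467 0.1371] [ 0.5942 -0.0199  0.1268]
```

Run:
```python
from h import *
def comp(m):
    n,l,s,_=cv2.connectedComponentsWithStats(m.astype(np.uint8),connectivity=4); return l==1+np.argmax(s[1:,4])
for n in('top','scene'):
    im,d=load(n,'0'); W=world_cloud(n,d)
    V=im.astype(int); x,y,z=W[...,0],W[...,1],W[...,2]
    m=comp((abs(z-.130)<.009)&(V.min(2)>120)&(x>.52)&(x<.66)&(y>0)&(y<.35)&(d>0))
    p=W[m]; print(n,'rail',m.sum(),p.mean(0).round(4),p.min(0).round(4),p.max(0).round(4))
    cs=cv2.minAreaRect(p[:,:2].astype(np.float32)); print('  rect',cs)
    A=np.polyfit(p[:,1],p[:,0],1); print('  line',A,-np.arctan(A[0]))
    m=comp((V.max(2)<60)&(z>.036)&(z<.052)&(x>.36)&(x<.5)&(y>.05)&(y<.25)&(d>0))
    p=W[m]; print(n,'pad',m.sum(),p.mean(0).round(4)); print('  ',cv2.minAreaRect(p[:,:2].astype(np.float32)))
im=None
for u,v in [(240.6,188.9),(315.5,187)]: print(pz('top',u,v,.130))
crop('top','0',300,150,345,180,17,'c3.png')
crop('scene','0',280,190,350,260,8,'c4.png')
```

```text
top rail 531 [0.5924 0.176  0.1304] [0.581  0.0636 0.1229] [0.604  0.2899 0.1376]
  rect ((0.5926647186279297, 0.17679470777511597), (0.2262837439775467, 0.02210002765059471), 89.61048126220703)
  line [0.00851973 0.59092906] -0.008519521993899791
top pad 514 [0.4328 0.1497 0.0426]
   ((0.43277686834335327, 0.14966805279254913), (0.055497340857982635, 0.09779021143913269), 21.878055572509766)
scene rail 1160 [0.5966 0.1716 0.1293] [0.5818 0.0515 0.1211] [0.6083 0.2939 0.1342]
  rect ((0.5947012901306152, 0.17273950576782227), (0.2424243837594986, 0.025831354781985283), 89.58211517333984)
  line [0.00929356 0.59504662] -0.009293294798123552
scene pad 622 [0.44   0.1498 0.0419]
   ((0.43779444694519043, 0.15180684626102448), (0.05315546691417694, 0.09695516526699066), 21.348318099975586)
[0.59093361 0.29059634 0.13      ]
[0.59013481 0.06227712 0.13      ]
```

View pics/c3.png

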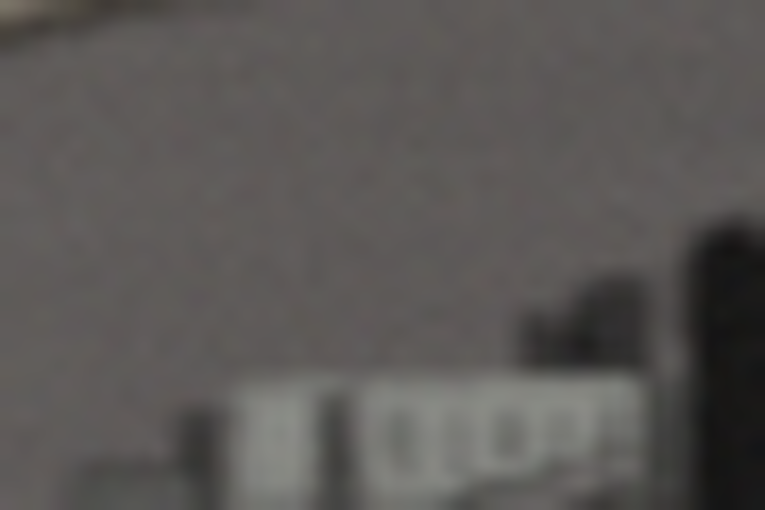

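View pics/c4.png

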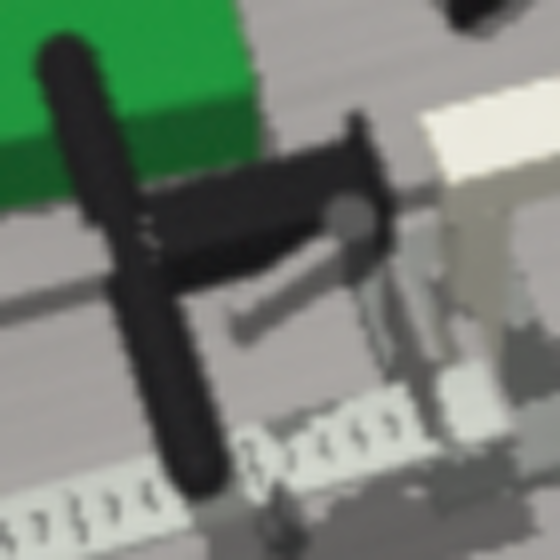

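Run:
```python
from h import *
for n,u,v,z in [('top',332,170,.08),('top',332,169,.08),('top',331,169,.08),('scene',314.4,250,.08),('scene',314.4,253.8,.08),('scene',316,252,.08)]: print(n,u,v,pz(n,u,v,z).round(4))
im,d=load('scene','0');print(d[245:262,308:322].round(3))
# candidate stand: project tab tops to scene
for Y in np.arange(-.08,.06,.01):
    print(round(Y,3),proj('top',[[.655,Y,.08]]).round(1),proj('scene',[[.655,Y,.08]]).round(1))
# sleeve/T
crop('scene','0',300,235,335,265,20,'c5.png')
```

```text
top 332 170 [0.6482 0.0082 0.08  ]
top 332 169 [0.6514 0.0081 0.08  ]
top 331 169 [0.6515 0.0112 0.08  ]
scene 314.4 250 [0.6504 0.0015 0.08  ]
scene 314.4 253.8 [ 0.6588 -0.0012  0.08  ]
scene 316 252 [0.6559 0.0033 0.08  ]
[[0.747 0.813 0.813 0.812 0.814 0.816 0.814 0.816 0.813 0.812 0.811 0.816
  0.811 0.813]
 [0.745 0.813 0.811 0.809 0.811 0.812 0.811 0.809 0.811 0.811 0.812 0.812
  0.814 0.811]
 [0.742 0.809 0.811 0.807 0.809 0.811 0.811 0.812 0.808 0.811 0.811 0.812
  0.811 0.809]
 [0.741 0.811 0.808 0.809 0.809 0.809 0.812 0.809 0.808 0.809 0.812 0.808
  0.807 0.809]
 [0.744 0.807 0.806 0.807 0.806 0.807 0.806 0.806 0.81  0.807 0.807 0.806
  0.    0.811]
 [0.744 0.805 0.807 0.805 0.807 0.805 0.784 0.785 0.805 0.809 0.806 0.807
  0.808 0.806]
 [0.803 0.807 0.806 0.804 0.805 0.803 0.784 0.785 0.803 0.803 0.805 0.804
  0.807 0.877]
 [0.802 0.805 0.803 0.803 0.806 0.803 0.787 0.783 0.782 0.802 0.871 0.873
  0.872 0.872]
 [0.801 0.801 0.803 0.8   0.802 0.801 0.792 0.782 0.782 0.799 0.87  0.87
  0.872 0.868]
 [0.801 0.801 0.805 0.868 0.797 0.801 0.798 0.781 0.779 0.797 0.87  0.868
 
[... 498 characters left out ...]
.858 0.861 0.799 0.8   0.86  0.862
  0.858 0.861]
 [0.86  0.857 0.858 0.855 0.857 0.856 0.859 0.857 0.855 0.855 0.86  0.857
  0.859 0.857]]
-0.08 [[359.7 167.2]] [[277.8 263.2]]
-0.07 [[356.5 167.2]] [[282.5 261.8]]
-0.06 [[353.4 167.3]] [[287.1 260.3]]
-0.05 [[350.2 167.4]] [[291.7 259. ]]
-0.04 [[347.1 167.5]] [[296.3 257.6]]
-0.03 [[344.  167.6]] [[300.8 256.2]]
-0.02 [[340.8 167.6]] [[305.4 254.8]]
-0.01 [[337.7 167.7]] [[309.9 253.4]]
-0.0 [[334.5 167.8]] [[314.4 252.1]]
0.01 [[331.4 167.9]] [[318.9 250.7]]
0.02 [[328.2 168. ]] [[323.3 249.4]]
0.03 [[325.1 168.1]] [[327.8 248. ]]
0.04 [[321.9 168.2]] [[332.2 246.7]]
0.05 [[318.8 168.2]] [[336.6 245.3]]
0.06 [[315.6 168.3]] [[341. 244.]]
```

View pics/c5.png

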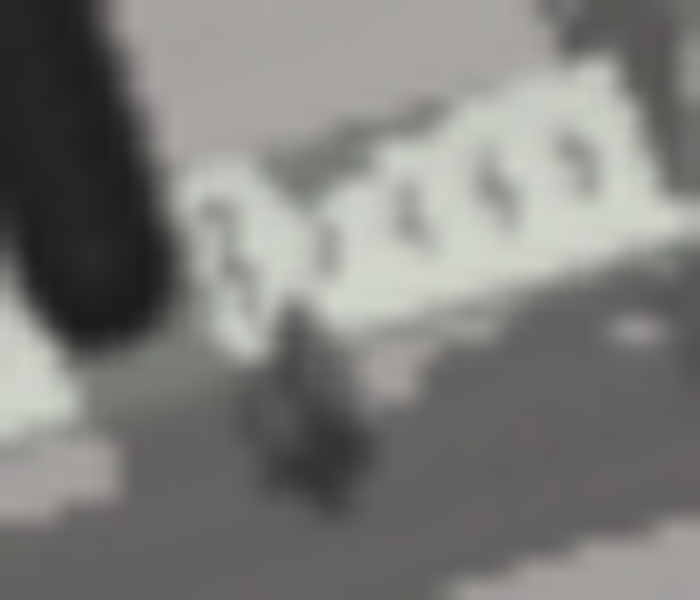

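Run:
```python
from h import *
im,d=load('scene','0');W=world_cloud('scene',d)
for v in range(250,258):
    for u in range(313,319):
        if 0.6<d[v,u]<.789: print(u,v,W[v,u].round(4))
# tee, sleeve from dark pts
V=im.astype(int)
for n in('scene','top'):
    im,d=load(n,'0');W=world_cloud(n,d);V=im.astype(int)
    m=(V.max(2)<60)&(abs(W[...,2]-.122)<.017)&(W[...,0]>.5)&(W[...,0]<.69)&(W[...,1]>-.1)&(W[...,1]<.08)
    p=W[m]
    for a,b in[(.5,.535),(.535,.56),(.58,.605),(.61,.64),(.64,.68)]:
        q=p[(p[:,0]>a)&(p[:,0]<b)]; print(n,a,b,len(q),q.min(0).round(4),q.max(0).round(4), q.mean(0).round(4)) if len(q) else 0
```

```text
314 250 [6.511e-01 4.000e-04 8.210e-02]
315 250 [0.6513 0.0026 0.081 ]
314 251 [ 6.53e-01 -2.00e-04  8.13e-02]
315 251 [0.653 0.002 0.08 ]
314 252 [ 6.533e-01 -4.000e-04  7.730e-02]
315 252 [0.6554 0.0012 0.0803]
316 252 [0.6569 0.003  0.0819]
315 253 [6.575e-01 5.000e-04 8.010e-02]
316 253 [0.6582 0.0026 0.0801]
315 254 [ 6.598e-01 -2.000e-04  8.020e-02]
316 254 [0.6613 0.0016 0.082 ]
315 255 [ 6.603e-01 -4.000e-04  7.660e-02]
316 255 [0.6626 0.0011 0.0802]
317 255 [0.6626 0.0033 0.0787]
316 256 [0.663  0.0009 0.0762]
317 256 [0.6633 0.0031 0.0753]
316 257 [0.6629 0.0009 0.0712]
317 257 [0.6631 0.003  0.07  ]
scene 0.5 0.535 20 [ 0.5248 -0.0275  0.1212] [ 0.5344 -0.0155  0.1283] [ 0.5301 -0.0217  0.1259]
scene 0.535 0.56 69 [ 0.5351 -0.0288  0.1198] [ 0.56   -0.0135  0.1308] [ 0.548  -0.0218  0.1261]
scene 0.58 0.605 364 [ 0.58   -0.0293  0.1107] [0.6049 0.0467 0.1362] [0.5955 0.0075 0.1281]
scene 0.61 0.64 110 [ 0.61   -0.029   0.1128] [0.6399 0.0401 0.131 ] [ 0.624  -0.0151  0.1257]
scene 0.64 0.68 89 [ 0.6406 -0.0288  0.1194] [ 0.666  -0.0145  0.1308] [ 0.6539 -0.022   0.1256]
top 0.5 0.535 29 [ 0.5179 -0.0294  0.12  ] [ 0.5337 -0.0136  0.1321] [ 0.527  -0.0215  0.1251]
top 0.535 0.56 45 [ 0.5361 -0.0299  0.1182] [ 0.558  -0.014   0.1332] [ 0.5464 -0.0214  0.1255]
top 0.58 0.605 207 [ 0.5803 -0.0285  0.1059] [0.6046 0.0487 0.1385] [0.5915 0.0109 0.1289]
top 0.61 0.64 54 [ 0.6105 -0.0296  0.1179] [ 0.6395 -0.0135  0.1334] [ 0.625  -0.0216  0.1254]
top 0.64 0.68 40 [ 0.6402 -0.0307  0.1174] [ 0.663  -0.0144  0.1351] [ 0.6506 -0.0224  0.1265]
```

Run:
```python
from h import *
im,d=load('top','0');W=world_cloud('top',d)
print(W[164:174,328:342,2].round(3)); print(im[164:174,328:342].mean(2).round(0))
print(d[164:174,328:342].round(3))
# pointer plate: points z .06-.1, x .6-.645
for n in('top','scene'):
    im,d=load(n,'0');W=world_cloud(n,d)
    m=(W[...,2]>.068)&(W[...,2]<.108)&(W[...,0]>.615)&(W[...,0]<.648)&(W[...,1]>.01)&(W[...,1]<.08)
    for v,u in np.argwhere(m): print(n,u,v,W[v,u].round(4),im[v,u])
```

```text
[[-2.000e-03  6.000e-03 -5.000e-03  0.000e+00 -0.000e+00 -2.000e-03
   4.000e-03  2.000e-03 -3.000e-03 -0.000e+00  0.000e+00  7.000e-03
   1.270e-01  1.230e-01]
 [-2.000e-03 -4.000e-03 -1.000e-03  7.000e-03 -3.000e-03 -1.000e-03
   7.000e-03  2.000e-03  2.000e-03 -3.000e-03  5.000e-03 -4.000e-03
   1.260e-01  1.280e-01]
 [-4.000e-03 -4.000e-03 -2.000e-03 -2.000e-03  7.000e-03 -1.000e-03
   8.000e-02  2.000e-03  4.000e-03  1.000e-03  2.000e-03  1.000e-03
   1.260e-01  1.270e-01]
 [ 6.000e-03 -1.000e-03  3.000e-03  1.000e-03 -1.000e-03 -0.000e+00
   7.600e-02 -2.000e-03  3.000e-03  2.000e-03  3.000e-03 -3.000e-03
   1.240e-01  1.310e-01]
 [ 3.000e-03  1.421e+00 -0.000e+00 -2.000e-03  1.000e-03  6.500e-02
   8.300e-02  5.800e-02 -1.000e-03  1.000e-03 -1.000e-03  2.000e-03
   1.260e-01  1.270e-01]
 [ 3.000e-03  6.000e-03 -0.000e+00  2.000e-03  5.000e-03  6.600e-02
   8.400e-02  6.400e-02  1.000e-03 -1.000e-03  1.000e-03  3.000e-03
   1.210e-01  1.260e-01]
 [ 3.000e-03 -3.000e-03 -1.000e-03  1.000e-03  3.000e-03  6.700e-02
   8.200e-02  6.200e-02 -6.000e-03  3.000e-03  0.000e+00  3.000e-0
[... 4653 characters left out ...]
cene 334 238 [0.6426 0.0482 0.0922] [135 140 138]
scene 332 239 [0.6351 0.0467 0.0753] [88 91 92]
scene 333 239 [0.6422 0.0462 0.0881] [92 94 96]
scene 334 239 [0.6432 0.0481 0.0889] [133 138 136]
scene 332 240 [0.6362 0.0463 0.0728] [100 104 104]
scene 333 240 [0.6423 0.0463 0.0838] [88 91 92]
scene 334 240 [0.6433 0.0482 0.0845] [109 113 112]
scene 332 241 [0.6365 0.0463 0.0686] [112 116 116]
scene 333 241 [0.6428 0.0462 0.0801] [90 92 93]
scene 334 241 [0.6439 0.0481 0.0809] [104 107 107]
scene 333 242 [0.6422 0.0465 0.0742] [ 97  99 100]
scene 334 242 [0.6433 0.0484 0.075 ] [107 110 109]
scene 333 243 [0.643  0.0463 0.0712] [106 109 109]
scene 334 243 [0.6428 0.0487 0.0693] [104 107 107]
```

```bash
cat >> h.py <<'E'
from scipy.spatial.transform import Rotation as Ro
def plan(x,y,z,yaw):
    """yaw: heading deg of tool x; tool pointing down"""
    s=state(); R0=Ro.from_quat(s['eef_rot']); p=s['tcp_pos']
    yw=np.radians(yaw); Rt=Ro.from_matrix(np.array([[np.cos(yw),np.sin(yw),0],[np.sin(yw),-np.cos(yw),0],[0,0,-1.]]))
    l=R0.inv().apply(np.array([x,y,z])-p); w=(R0.inv()*Rt).as_rotvec(degrees=True)
    ax=R0.as_matrix()[:,0]
    print('t',round(s['time'],2),'tcp',p.round(4),'yaw',round(np.degrees(np.arctan2(ax[1],ax[0])),2),'w',round(s['gripper_width'],4),'F',s['force'].round(1),'j',s['joint_positions'].round(2))
    print(' linear',l.round(4).tolist(),'twist',w.round(2).tolist())
E
python3 -c "
from h import *
plan(.435,.150,.23,111.6)"
```

```text
t 0.1 tcp [ 0.1252 -0.5096  0.2308] yaw 13.8 w 0.0857 F [0.5 0.1 0.8] j [-1.55  0.31  1.5  -0.    1.33 -0.22]
 linear [0.4582, -0.5667, 0.0015] twist [-0.04, -0.07, -97.8]
```

{"fn": "drive_tool", "kwargs": {
  "motion": [
    {"twist": [0, 0, -8], "linear": [0.03, -0.037, 0], "fingers": 1},
    {"twist": [0, 0, -16], "linear": [0.06, -0.075, 0], "fingers": 1},
    {"twist": [0, 0, -24], "linear": [0.09, -0.112, 0], "fingers": 1},
    {"twist": [0, 0, -32], "linear": [0.12, -0.15, 0], "fingers": 1},
    {"twist": [0, 0, -40], "linear": [0.15, -0.187, 0], "fingers": 1}
  ]
}}

```text
time: 0.6
tcp_pos: [0.2266, -0.2905, 0.231]
eef_rot: [0.891, 0.455, 0.0, -0.0]
force: [1.0, 0.2, -0.1]
gripper_width: 0.0855
```

```bash
python3 -c "
from h import *
plan(.435,.150,.23,111.6)"
```

```text
t 0.6 tcp [ 0.2266 -0.2905  0.231 ] yaw 54.09 w 0.0855 F [ 1.   0.2 -0.1] j [-1.23 -0.04  1.91  0.    1.27 -0.6 ]
 linear [0.479, -0.0895, 0.0012] twist [-0.0, -0.03, -57.51]
```

{"fn": "drive_tool", "kwargs": {
  "motion": [
    {"twist": [0, 0, -8], "linear": [0.048, -0.009, 0], "fingers": 1},
    {"twist": [0, 0, -16], "linear": [0.096, -0.018, 0], "fingers": 1},
    {"twist": [0, 0, -24], "linear": [0.144, -0.027, 0], "fingers": 1},
    {"twist": [0, 0, -32], "linear": [0.192, -0.036, 0], "fingers": 1},
    {"twist": [0, 0, -40], "linear": [0.24, -0.045, 0], "fingers": 1}
  ]
}}

```text
time: 1.1
tcp_pos: [0.332, -0.0703, 0.2314]
eef_rot: [0.681, 0.732, 0.0, 0.0]
force: [1.0, -1.5, -0.3]
gripper_width: 0.0856
```

```bash
python3 -c "
from h import *
plan(.435,.150,.15,111.6)"
```

```text
t 1.1 tcp [ 0.332  -0.0703  0.2314] yaw 94.1 w 0.0856 F [ 1.  -1.5 -0.3] j [-0.56 -0.12  1.98 -0.    1.28 -0.63]
 linear [0.2124, 0.1185, 0.0814] twist [0.03, 0.03, -17.5]
```

{"fn": "drive_tool", "kwargs": {
  "motion": [
    {"twist": [0, 0, -4], "linear": [0.042, 0.024, 0.016], "fingers": 1},
    {"twist": [0, 0, -8], "linear": [0.085, 0.047, 0.032], "fingers": 1},
    {"twist": [0, 0, -12], "linear": [0.127, 0.071, 0.049], "fingers": 1},
    {"twist": [0, 0, -16], "linear": [0.17, 0.095, 0.065], "fingers": 1},
    {"twist": [0, 0, -17.5], "linear": [0.2125, 0.1185, 0.0815], "fingers": 1}
  ]
}}

```text
time: 1.6
tcp_pos: [0.4336, 0.1442, 0.1511]
eef_rot: [0.563, 0.826, -0.0, 0.0]
force: [-0.0, -1.6, 0.6]
gripper_width: 0.0852
```

```bash
python3 -c "
from h import *
plan(.435,.150,.010,111.6); grab('scene','1')"
```

```text
t 1.6 tcp [0.4336 0.1442 0.1511] yaw 111.46 w 0.0852 F [-0.  -1.6  0.6] j [ 0.06  0.25  1.81 -0.    1.08 -0.31]
 linear [0.0049, 0.0035, 0.1411] twist [-0.0, 0.01, -0.14]
```

View pics/scene_1.png

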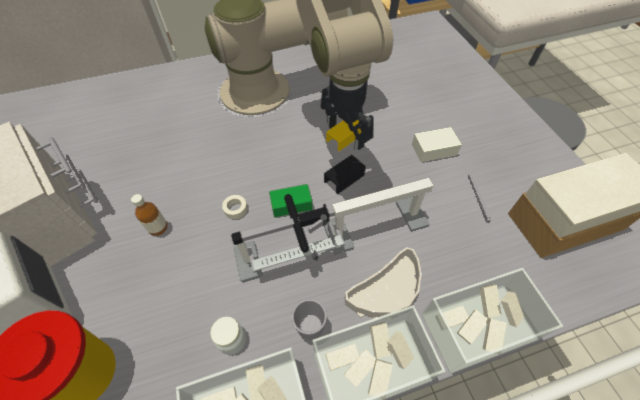

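```bash
python3 -c "
from h import *
print(proj('scene',[[.4336,.1442,.151],[.435,.15,.042],[.592,.1725,.13]]))
crop('scene','1',310,60,400,200,5,'c6.png')"
```

```text
[[343.31752731 140.13585275]
 [343.78631645 168.98482817]
 [380.27056092 194.2400749 ]]
```

View pics/c6.png

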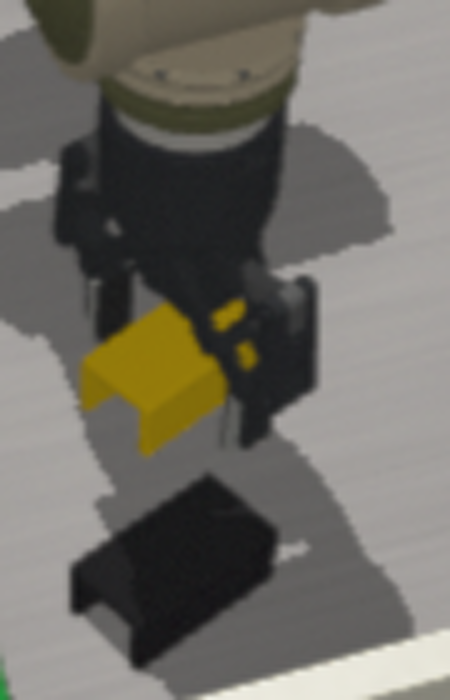

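{"fn": "drive_tool", "kwargs": {
  "motion": [
    {"twist": [0, 0, 0], "linear": [0.004, 0.003, 0.03], "fingers": 1},
    {"twist": [0, 0, 0], "linear": [0.005, 0.0035, 0.065], "fingers": 1},
    {"twist": [0, 0, 0], "linear": [0.005, 0.0035, 0.1], "fingers": 1},
    {"twist": [0, 0, 0], "linear": [0.005, 0.0035, 0.128], "fingers": 1},
    {"twist": [0, 0, 0], "linear": [0.005, 0.0035, 0.141], "fingers": 1}
  ]
}}

```text
time: 2.15
tcp_pos: [0.4332, 0.1477, 0.0085]
eef_rot: [0.564, 0.826, -0.001, -0.002]
force: [0.2, -0.7, 0.7]
gripper_width: 0.0854
```

{"fn": "drive_tool", "kwargs": {
  "motion": [
    {"twist": [0, 0, 0], "linear": [0, 0, 0], "fingers": 0.2},
    {"twist": [0, 0, 0], "linear": [0, 0, 0], "fingers": 0.2},
    {"twist": [0, 0, 0], "linear": [0, 0, 0], "fingers": 0.2},
    {"twist": [0, 0, 0], "linear": [0, 0, 0], "fingers": 0.2},
    {"twist": [0, 0, 0], "linear": [0, 0, 0], "fingers": 0.2}
  ],
  "squeeze": 40
}}

```text
time: 2.65
tcp_pos: [0.4351, 0.1479, 0.0117]
eef_rot: [0.564, 0.826, 0.0, 0.001]
force: [-0.1, -0.5, 6.0]
gripper_width: 0.0553
```

```bash
python3 -c "
from h import *
plan(.435,.150,.010,111.6); grab('scene','2');crop('scene','2',290,90,400,220,5,'c7.png')"
```

```text
t 2.65 tcp [0.4351 0.1479 0.0117] yaw 111.3 w 0.0553 F [-0.1 -0.5  6. ] j [ 0.07  0.49  1.92  0.    0.73 -0.3 ]
 linear [0.002, 0.0007, 0.0017] twist [0.08, 0.02, -0.3]
```

View pics/c7.png

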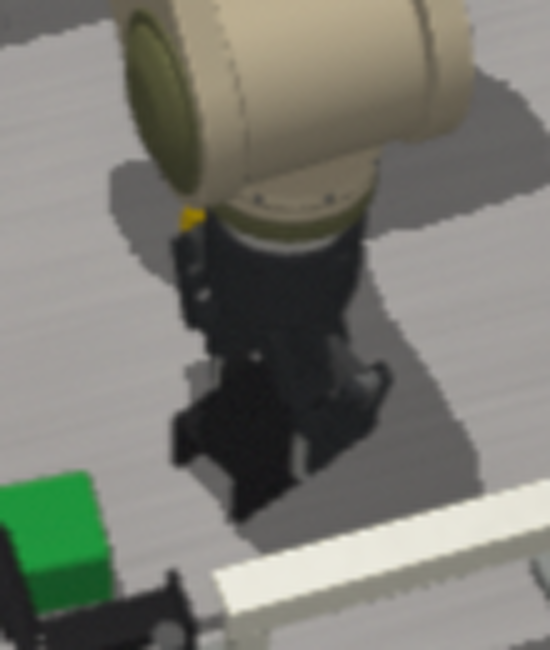

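{"fn": "drive_tool", "kwargs": {
  "motion": [
    {"twist": [0, 0, 0], "linear": [0, 0, -0.03], "fingers": 0.2},
    {"twist": [0, 0, 0], "linear": [0, 0, -0.07], "fingers": 0.2},
    {"twist": [0, 0, 0], "linear": [0, 0, -0.11], "fingers": 0.2},
    {"twist": [0, 0, 0], "linear": [0, 0, -0.15], "fingers": 0.2},
    {"twist": [0, 0, 0], "linear": [0, 0, -0.18], "fingers": 0.2}
  ]
}}

```text
time: 3.2
tcp_pos: [0.4348, 0.1479, 0.1935]
eef_rot: [0.564, 0.826, 0.001, 0.001]
force: [0.3, 0.1, -1.3]
gripper_width: 0.0555
```

```bash
python3 -c "
from h import *
plan(.435,.150,.19,89.5); grab('scene','3');crop('scene','3',290,60,400,200,4.2,'c8.png')"
```

```text
t 3.2 tcp [0.4348 0.1479 0.1935] yaw 111.3 w 0.0555 F [ 0.3  0.1 -1.3] j [ 0.07  0.2   1.74 -0.    1.19 -0.3 ]
 linear [0.0018, 0.001, 0.0035] twist [0.14, 0.02, 21.8]
```

View pics/c8.png

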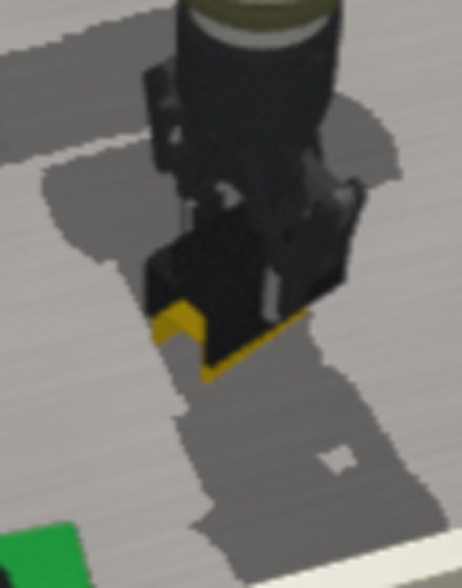

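```bash
python3 -c "
from h import *
plan(.593,.1745,.19,89.5)"
```

```text
t 3.25 tcp [0.4365 0.1482 0.1974] yaw 111.31 w 0.0555 F [ 2.9 -0.6  4.7] j [ 0.07  0.2   1.74  0.    1.2  -0.3 ]
 linear [-0.0323, 0.1553, 0.0089] twist [0.52, 0.05, 21.81]
```

{"fn": "drive_tool", "kwargs": {
  "motion": [
    {"twist": [0, 0, 4.5], "linear": [-0.006, 0.031, 0], "fingers": 0.2},
    {"twist": [0, 0, 9], "linear": [-0.013, 0.062, 0], "fingers": 0.2},
    {"twist": [0, 0, 13.5], "linear": [-0.019, 0.093, 0], "fingers": 0.2},
    {"twist": [0, 0, 18], "linear": [-0.026, 0.124, 0], "fingers": 0.2},
    {"twist": [0, 0, 21.8], "linear": [-0.032, 0.155, 0], "fingers": 0.2}
  ]
}}

```text
time: 3.75
tcp_pos: [0.5917, 0.1745, 0.1904]
eef_rot: [0.711, 0.703, -0.0, -0.0]
force: [0.8, 0.2, -1.6]
gripper_width: 0.0555
```

```bash
python3 -c "
from h import *
grab('scene','4');crop('scene','4',290,60,470,240,3.3,'c9.png');grab('top','4');crop('top','4',200,130,400,260,4,'c10.png')
plan(.593,.1745,.13,89.5)"
```

```text
t 3.85 tcp [0.5927 0.1744 0.1894] yaw 89.38 w 0.0553 F [-0.2  1.4 -1.6] j [0.1  0.55 1.26 0.   1.34 0.11]
 linear [0.0001, 0.0003, 0.0594] twist [-0.03, 0.0, -0.12]
```

View pics/c9.png

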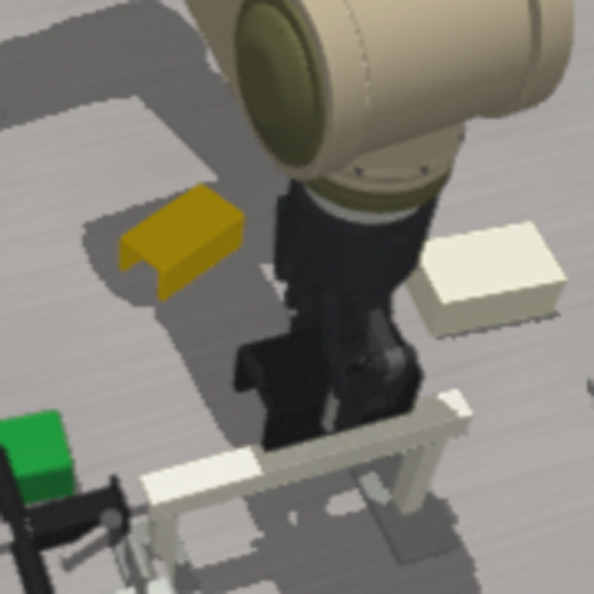

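View pics/c10.png

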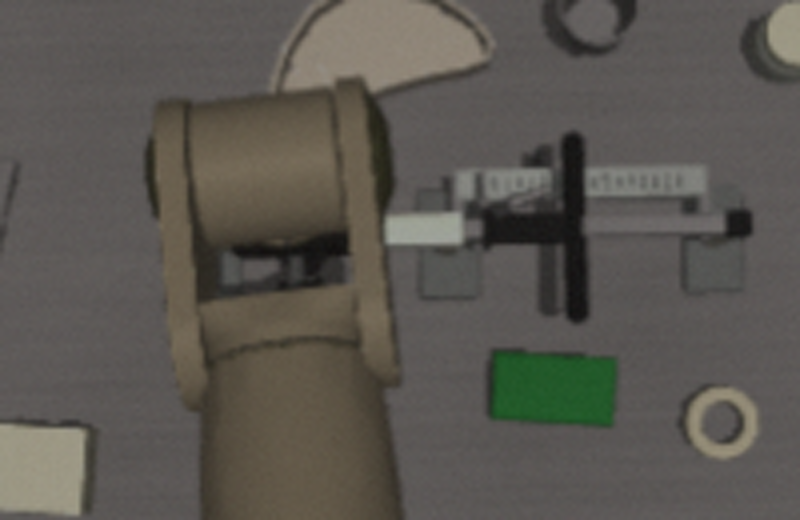

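{"fn": "drive_tool", "kwargs": {
  "motion": [
    {"twist": [0, 0, 0], "linear": [0, 0, 0.02], "fingers": 0.2},
    {"twist": [0, 0, 0], "linear": [0, 0, 0.035], "fingers": 0.2},
    {"twist": [0, 0, 0], "linear": [0, 0, 0.048], "fingers": 0.2},
    {"twist": [0, 0, 0], "linear": [0, 0, 0.06], "fingers": 0.2},
    {"twist": [0, 0, 0], "linear": [0, 0, 0.07], "fingers": 0.2}
  ]
}}

```text
time: 4.35
tcp_pos: [0.5905, 0.1744, 0.1201]
eef_rot: [0.71, 0.704, -0.0, -0.0]
force: [0.6, -0.8, -2.6]
gripper_width: 0.0551
```

```bash
python3 -c "
from h import *
grab('scene','5');crop('scene','5',290,60,470,240,3.3,'c11.png')
plan(.593,.1745,.11,89.5)"
```

```text
t 4.4 tcp [0.5898 0.1743 0.1185] yaw 89.5 w 0.055 F [ 0.  -0.3 -3.3] j [0.1  0.61 1.35 0.   1.18 0.11]
 linear [0.0003, 0.0032, 0.0085] twist [-0.16, 0.02, 0.0]
```

View pics/c11.png

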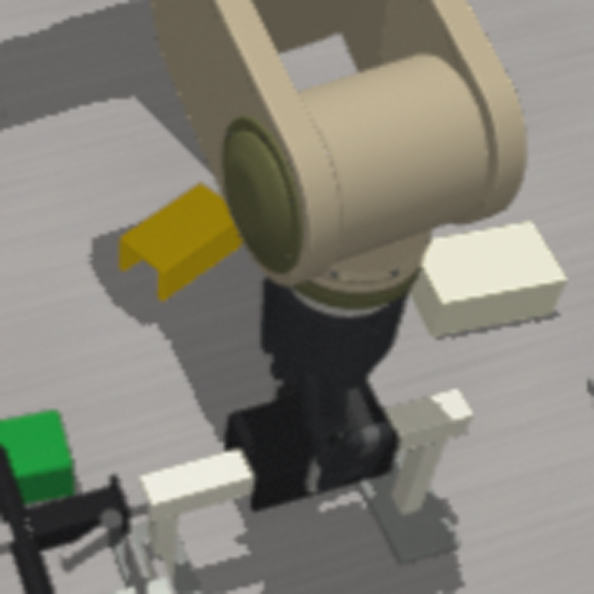

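Pad is astride the rail (skirt in front at ~(367,205), rail visible on both sides). Lower the rest and release.

{"fn": "drive_tool", "kwargs": {
  "motion": [
    {"twist": [0, 0, 0], "linear": [0, 0.002, 0.004], "fingers": 0.2},
    {"twist": [0, 0, 0], "linear": [0, 0.002, 0.008], "fingers": 0.2},
    {"twist": [0, 0, 0], "linear": [0, 0.002, 0.0085], "fingers": 0.2},
    {"twist": [0, 0, 0], "linear": [0, 0.002, 0.0085], "fingers": 0.2},
    {"twist": [0, 0, 0], "linear": [0, 0.002, 0.0085], "fingers": 0.2}
  ]
}}

```text
time: 4.9
tcp_pos: [0.5928, 0.1744, 0.1128]
eef_rot: [0.71, 0.704, 0.0, 0.0]
force: [-0.5, 0.6, -1.1]
gripper_width: 0.055
```

{"fn": "drive_tool", "kwargs": {
  "motion": [
    {"twist": [0, 0, 0], "linear": [0, 0, 0], "fingers": 0.8},
    {"twist": [0, 0, 0], "linear": [0, 0, 0], "fingers": 1},
    {"twist": [0, 0, 0], "linear": [0, 0, 0], "fingers": 1},
    {"twist": [0, 0, 0], "linear": [0, 0, 0], "fingers": 1},
    {"twist": [0, 0, 0], "linear": [0, 0, 0], "fingers": 1}
  ]
}}

```text
time: 5.4
tcp_pos: [0.5927, 0.1744, 0.1125]
eef_rot: [0.71, 0.704, 0.0, 0.0]
force: [-1.2, 0.6, -0.3]
gripper_width: 0.0853
```

{"fn": "drive_tool", "kwargs": {
  "motion": [
    {"twist": [0, 0, 0], "linear": [0, 0, -0.03], "fingers": 1},
    {"twist": [0, 0, 0], "linear": [0, 0, -0.06], "fingers": 1},
    {"twist": [0, 0, 0], "linear": [0, 0, -0.09], "fingers": 1},
    {"twist": [0, 0, 0], "linear": [0, 0, -0.11], "fingers": 1},
    {"twist": [0, 0, 0], "linear": [0, 0, -0.12], "fingers": 1}
  ]
}}

```text
time: 5.9
tcp_pos: [0.5931, 0.1744, 0.2345]
eef_rot: [0.71, 0.704, 0.001, 0.001]
force: [0.0, -0.1, -0.1]
gripper_width: 0.0853
```

```bash
python3 -c "
from h import *
grab('scene','6');crop('scene','6',230,60,470,240,3.3,'c12.png')
plan(.593,.1745,.11,89.5)"
```

```text
t 5.95 tcp [0.5933 0.1744 0.235 ] yaw 89.5 w 0.085 F [-0.3 -0.3  1.2] j [0.1  0.52 1.19 0.   1.43 0.11]
 linear [-0.0, -0.0008, 0.125] twist [0.21, -0.02, -0.0]
```

View pics/c12.png

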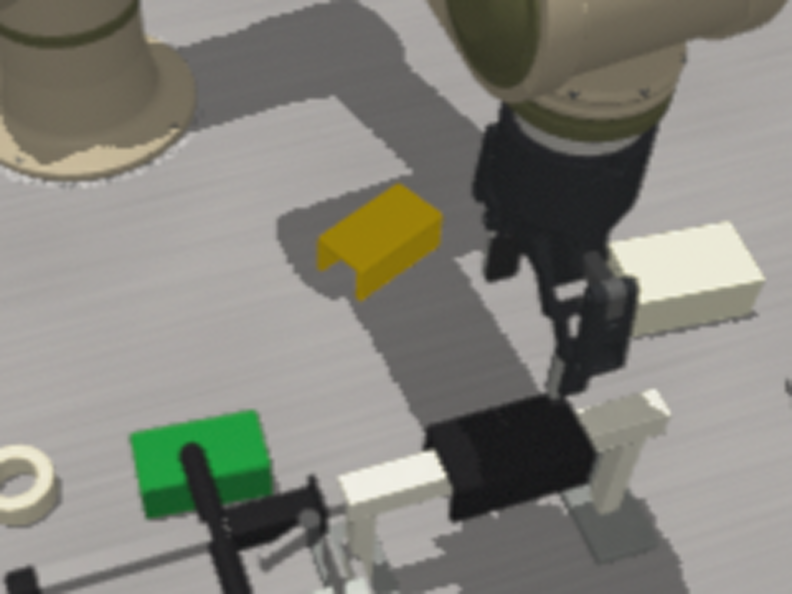

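```bash
python3 -c "
from h import *
im,d=load('scene','6');W=world_cloud('scene',d);V=im.astype(int)
m=(V.max(2)<60)&(abs(W[...,2]-.140)<.005)&(W[...,0]>.5)&(W[...,0]<.66)&(W[...,1]>.1)&(W[...,1]<.26)
p=W[m];print(len(p),p.mean(0),cv2.minAreaRect(p[:,:2].astype(np.float32)))
plan(.596,.003,.17,89.5)"
```

```text
949 [0.59915097 0.17673216 0.14007593] ((0.5971922278404236, 0.17871469259262085), (0.09806809574365616, 0.05469696596264839), 89.56410217285156)
t 5.95 tcp [0.5933 0.1744 0.235 ] yaw 89.5 w 0.085 F [-0.3 -0.3  1.2] j [0.1  0.52 1.19 0.   1.43 0.11]
 linear [-0.1714, 0.0039, 0.065] twist [0.21, -0.02, -0.0]
```

{"fn": "drive_tool", "kwargs": {
  "motion": [
    {"twist": [0, 0, 0], "linear": [-0.035, 0.001, 0], "fingers": 1},
    {"twist": [0, 0, 0], "linear": [-0.07, 0.002, 0], "fingers": 1},
    {"twist": [0, 0, 0], "linear": [-0.11, 0.003, 0.02], "fingers": 1},
    {"twist": [0, 0, 0], "linear": [-0.15, 0.0035, 0.04], "fingers": 1},
    {"twist": [0, 0, 0], "linear": [-0.1715, 0.004, 0.06], "fingers": 1}
  ]
}}

```text
time: 6.45
tcp_pos: [0.5946, 0.0001, 0.1705]
eef_rot: [0.711, 0.703, -0.001, -0.001]
force: [0.4, 0.6, -0.1]
gripper_width: 0.0854
```

```bash
python3 -c "
from h import *
grab('scene','7');crop('scene','7',230,120,380,270,4,'c13.png');grab('top','7');crop('top','7',270,140,400,220,6,'c14.png')
plan(.596,.003,.092,89.5)"
```

```text
t 6.55 tcp [5.936e-01 5.000e-04 1.685e-01] yaw 89.29 w 0.0852 F [-0.1  0.7  0. ] j [-0.2   0.52  1.36 -0.    1.27 -0.18]
 linear [0.0025, 0.0029, 0.0765] twist [-0.39, -0.05, -0.21]
```

View pics/c13.png

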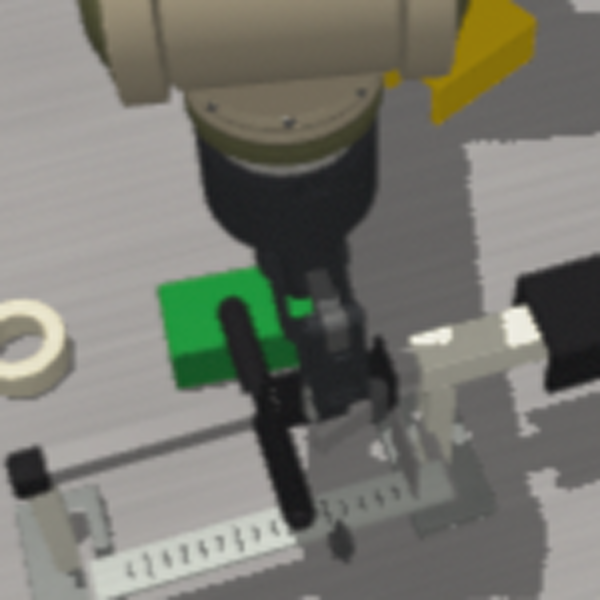

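View pics/c14.png

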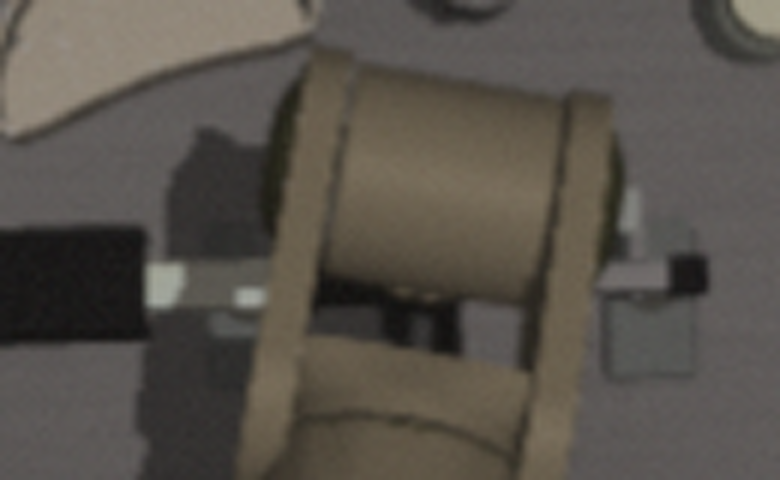

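{"fn": "drive_tool", "kwargs": {
  "motion": [
    {"twist": [0, 0, 0], "linear": [0.003, 0.003, 0.008], "fingers": 1},
    {"twist": [0, 0, 0], "linear": [0.003, 0.003, 0.025], "fingers": 1},
    {"twist": [0, 0, 0], "linear": [0.003, 0.003, 0.045], "fingers": 1},
    {"twist": [0, 0, 0], "linear": [0.003, 0.003, 0.065], "fingers": 1},
    {"twist": [0, 0, 0], "linear": [0.003, 0.003, 0.076], "fingers": 1}
  ]
}}

```text
time: 7.05
tcp_pos: [0.5979, 0.0075, 0.095]
eef_rot: [0.71, 0.705, -0.0, -0.001]
force: [-0.7, 0.3, 0.3]
gripper_width: 0.0854
```

```bash
python3 -c "
from h import *
grab('scene','8');crop('scene','8',230,120,380,270,5,'c15.png')
plan(.596,-.040,.092,89.5)"
```

```text
t 7.1 tcp [0.5974 0.0073 0.0938] yaw 89.58 w 0.0853 F [-0.8  1.3 -3.1] j [-0.18  0.6   1.43  0.    1.11 -0.18]
 linear [-0.0473, -0.0011, 0.0018] twist [-0.18, -0.04, 0.08]
```

View pics/c15.png

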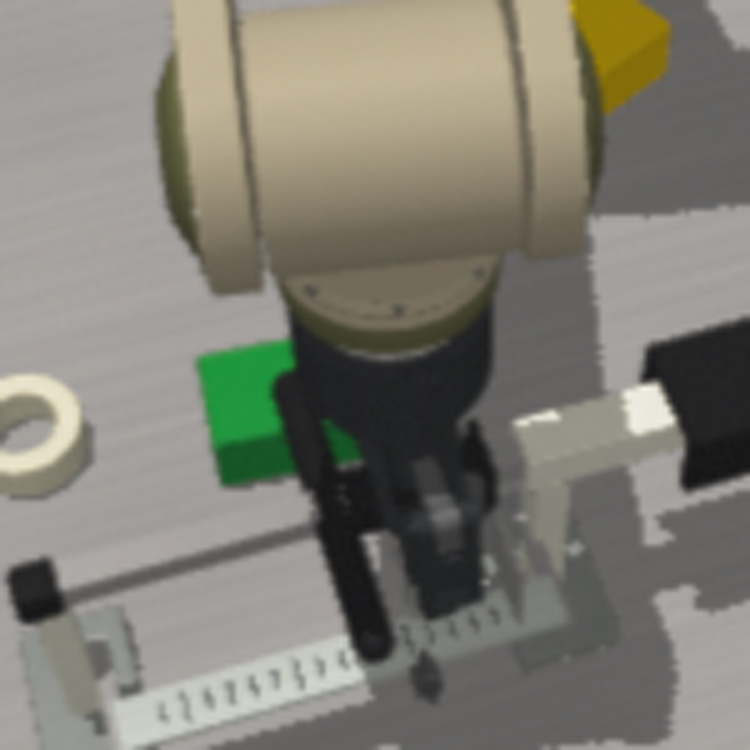

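{"fn": "drive_tool", "kwargs": {
  "motion": [
    {"twist": [0, 0, 0], "linear": [-0.008, -0.001, 0.002], "fingers": 1},
    {"twist": [0, 0, 0], "linear": [-0.018, -0.001, 0.002], "fingers": 1},
    {"twist": [0, 0, 0], "linear": [-0.028, -0.001, 0.002], "fingers": 1},
    {"twist": [0, 0, 0], "linear": [-0.04, -0.001, 0.002], "fingers": 1},
    {"twist": [0, 0, 0], "linear": [-0.047, -0.001, 0.002], "fingers": 1}
  ]
}}

```text
time: 7.6
tcp_pos: [0.597, -0.0426, 0.0948]
eef_rot: [0.711, 0.704, 0.0, 0.0]
force: [0.4, 4.7, -1.1]
gripper_width: 0.0854
```

```bash
cat >> h.py <<'E'
def pt(tag):
    im,d=load('scene',tag);W=world_cloud('scene',d)
    m=(W[...,2]>.068)&(W[...,2]<.100)&(W[...,0]>.612)&(W[...,0]<.646)&(W[...,1]>-.07)&(W[...,1]<.06)
    p=W[m]; print('n',len(p))
    h,e=np.histogram(p[:,1],bins=np.arange(-.07,.06,.002)); print([(round(a,3),b) for a,b in zip(e,h) if b])
    m=(W[...,2]>.071)&(W[...,2]<.084)&(W[...,0]>.649)&(W[...,0]<.668)&(W[...,1]>-.02)&(W[...,1]<.02)
    print('tab',m.sum(),W[m].min(0).round(4),W[m].max(0).round(4),W[m].mean(0).round(4)) if m.sum() else 0
E
python3 -c "
from h import *
grab('scene','9');crop('scene','9',230,120,380,270,5,'c16.png')
plan(.596,-.040,.092,89.5);pt('9');pt('0')"
```

```text
t 7.65 tcp [ 0.597  -0.0433  0.0948] yaw 89.41 w 0.0854 F [ 1.2  2.1 -0.5] j [-0.27  0.6   1.43 -0.    1.11 -0.26]
 linear [0.0033, -0.0011, 0.0028] twist [0.05, 0.03, -0.09]
n 34
[(np.float64(0.004), np.int64(14)), (np.float64(0.006), np.int64(20))]
tab 17 [ 6.504e-01 -2.000e-04  7.180e-02] [0.6632 0.0034 0.0833] [0.658  0.0013 0.0792]
n 45
[(np.float64(0.044), np.int64(2)), (np.float64(0.046), np.int64(37)), (np.float64(0.048), np.int64(6))]
tab 18 [ 6.511e-01 -4.000e-04  7.100e-02] [0.6633 0.0033 0.0821] [0.6577 0.0012 0.0786]
```

View pics/c16.png

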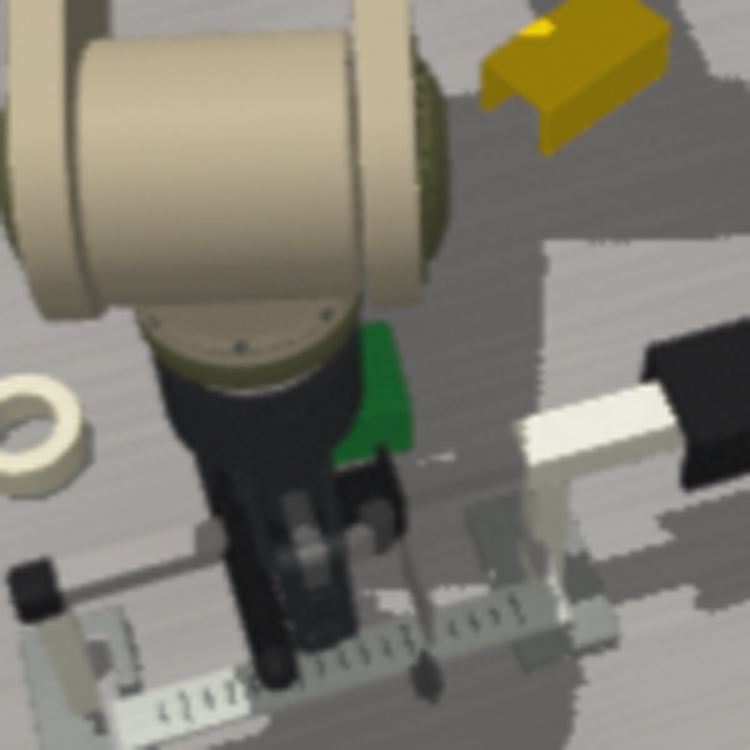

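{"fn": "drive_tool", "kwargs": {
  "motion": [
    {"twist": [0, 0, 0], "linear": [-0.002, 0, 0.001], "fingers": 1},
    {"twist": [0, 0, 0], "linear": [-0.004, 0, 0.002], "fingers": 1},
    {"twist": [0, 0, 0], "linear": [-0.0055, 0, 0.003], "fingers": 1},
    {"twist": [0, 0, 0], "linear": [-0.0055, 0, 0.003], "fingers": 1},
    {"twist": [0, 0, 0], "linear": [-0.0055, 0, 0.003], "fingers": 1}
  ]
}}

```text
time: 8.15
tcp_pos: [0.597, -0.0466, 0.0915]
eef_rot: [0.71, 0.704, 0.0, 0.0]
force: [0.4, 3.9, 1.8]
gripper_width: 0.0855
```

```bash
python3 -c "
from h import *
im,d=grab('scene','10');crop('scene','10',270,190,340,270,8,'c17.png')
plan(.596,-.0485,.092,89.5);pt('10')
W=world_cloud('scene',d)
m=(W[...,2]>.068)&(W[...,2]<.105)&(W[...,0]>.612)&(W[...,0]<.646)&(W[...,1]>-.02)&(W[...,1]<.02)
print(m.sum(),np.median(W[m],0),W[m].min(0),W[m].max(0))"
```

```text
t 8.2 tcp [ 0.5969 -0.0466  0.0915] yaw 89.51 w 0.0852 F [1.2 3.4 2.3] j [-0.27  0.61  1.43  0.    1.1  -0.26]
 linear [-0.0019, -0.0009, -0.0005] twist [0.03, 0.01, 0.01]
n 31
[(np.float64(0.0), np.int64(14)), (np.float64(0.002), np.int64(17))]
tab 16 [ 6.515e-01 -4.000e-04  7.360e-02] [0.6637 0.0033 0.0829] [0.6576 0.0013 0.0794]
37 [0.63221661 0.00204567 0.08763473] [0.61207458 0.00160458 0.06936839] [0.64372416 0.00371659 0.10473488]
```

View pics/c17.png

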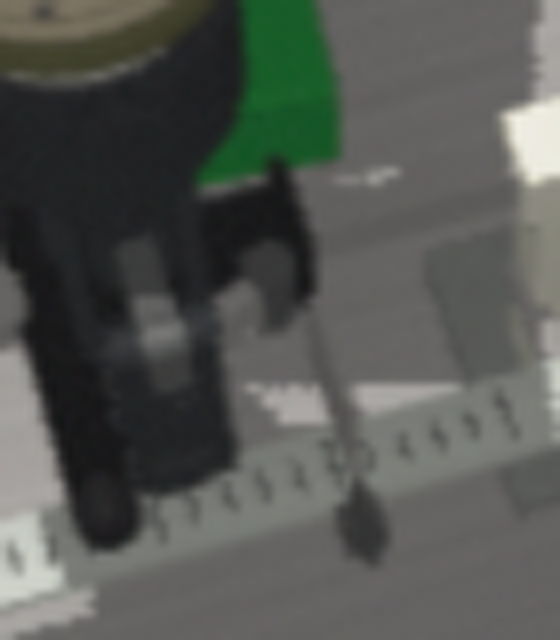

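{"fn": "drive_tool", "kwargs": {
  "motion": [
    {"twist": [0, 0, 0], "linear": [-0.001, -0.001, 0], "fingers": 1},
    {"twist": [0, 0, 0], "linear": [-0.001, -0.001, 0], "fingers": 1},
    {"twist": [0, 0, 0], "linear": [-0.001, -0.001, 0], "fingers": 1},
    {"twist": [0, 0, 0], "linear": [-0.001, -0.001, 0], "fingers": 1},
    {"twist": [0, 0, 0], "linear": [-0.001, -0.001, 0], "fingers": 1}
  ]
}}

```text
time: 8.7
tcp_pos: [0.5958, -0.0476, 0.0914]
eef_rot: [0.71, 0.704, 0.0, -0.0]
force: [2.9, 3.4, 1.8]
gripper_width: 0.0856
```

```bash
python3 -c "
from h import *
im,d=grab('scene','11')
plan(.596,-.0485,.092,89.5);pt('11')
W=world_cloud('scene',d)
m=(W[...,2]>.068)&(W[...,2]<.105)&(W[...,0]>.612)&(W[...,0]<.646)&(W[...,1]>-.02)&(W[...,1]<.02)
print(m.sum(),np.median(W[m],0))"
```

```text
t 8.75 tcp [ 0.5958 -0.0477  0.0914] yaw 89.5 w 0.0853 F [1.8 4.  1.3] j [-0.28  0.61  1.44  0.    1.1  -0.27]
 linear [-0.0008, 0.0002, -0.0006] twist [-0.0, -0.0, -0.0]
n 34
[(np.float64(0.0), np.int64(27)), (np.float64(0.002), np.int64(7))]
tab 18 [ 6.499e-01 -5.000e-04  7.130e-02] [0.663  0.0034 0.0813] [0.6577 0.0013 0.0777]
41 [0.63572327 0.00101666 0.0877005 ]
```

{"fn": "drive_tool", "kwargs": {
  "motion": [
    {"twist": [0, 0, 0], "linear": [0, 0, 0], "fingers": 0.8},
    {"twist": [0, 0, 0], "linear": [0, 0, 0], "fingers": 0.7},
    {"twist": [0, 0, 0], "linear": [0, 0, 0], "fingers": 0.6},
    {"twist": [0, 0, 0], "linear": [0, 0, 0], "fingers": 0.55},
    {"twist": [0, 0, 0], "linear": [0, 0, 0], "fingers": 0.5}
  ],
  "squeeze": 40
}}

```text
time: 9.25
tcp_pos: [0.5972, -0.0479, 0.0923]
eef_rot: [0.71, 0.704, 0.001, 0.002]
force: [8.4, 4.0, 3.0]
gripper_width: 0.0426
```

```bash
python3 -c "
from h import *
im,d=grab('scene','12');crop('scene','12',270,190,340,270,8,'c18.png')
plan(.596,-.0485,.092,89.5);pt('12')"
```

```text
t 9.3 tcp [ 0.5972 -0.0479  0.0923] yaw 89.47 w 0.0428 F [8.2 4.4 2.9] j [-0.28  0.61  1.44  0.    1.1  -0.27]
 linear [-0.0006, -0.0012, 0.0003] twist [0.25, 0.03, -0.03]
n 41
[(np.float64(-0.056), np.int64(1)), (np.float64(-0.054), np.int64(1)), (np.float64(-0.036), np.int64(1)), (np.float64(0.0), np.int64(31)), (np.float64(0.002), np.int64(7))]
tab 16 [ 6.503e-01 -4.000e-04  7.410e-02] [0.6633 0.0035 0.0822] [0.6576 0.0013 0.0794]
```

View pics/c18.png

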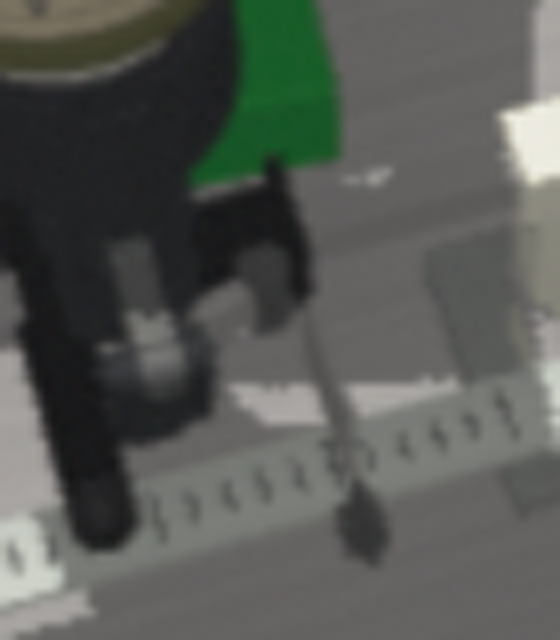

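{"fn": "drive_tool", "kwargs": {
  "motion": [
    {"twist": [0, 0, 0], "linear": [0, 0, 0], "fingers": 0.42},
    {"twist": [0, 0, 0], "linear": [0, 0, 0], "fingers": 0.35},
    {"twist": [0, 0, 0], "linear": [0, 0, 0], "fingers": 0.25},
    {"twist": [0, 0, 0], "linear": [0, 0, 0], "fingers": 0.15},
    {"twist": [0, 0, 0], "linear": [0, 0, 0], "fingers": 0.15}
  ],
  "squeeze": 50
}}

```text
time: 9.8
tcp_pos: [0.5935, -0.0477, 0.0927]
eef_rot: [0.71, 0.704, -0.002, -0.002]
force: [-16.8, 3.7, 19.8]
gripper_width: 0.0287
```

```bash
python3 -c "
from h import *
im,d=grab('scene','13');crop('scene','13',270,190,340,270,8,'c19.png')
plan(.596,-.0485,.092,89.5);pt('13')"
```

```text
t 9.85 tcp [ 0.5935 -0.0477  0.0927] yaw 89.47 w 0.0287 F [-17.2   4.2  19.5] j [-0.28  0.6   1.44 -0.    1.11 -0.27]
 linear [-0.0008, 0.0025, 0.0006] twist [-0.33, -0.01, -0.03]
n 38
[(np.float64(-0.056), np.int64(1)), (np.float64(0.0), np.int64(30)), (np.float64(0.002), np.int64(7))]
tab 17 [ 6.501e-01 -6.000e-04  7.240e-02] [0.6632 0.0036 0.0828] [0.6575 0.0013 0.0785]
```

View pics/c19.png

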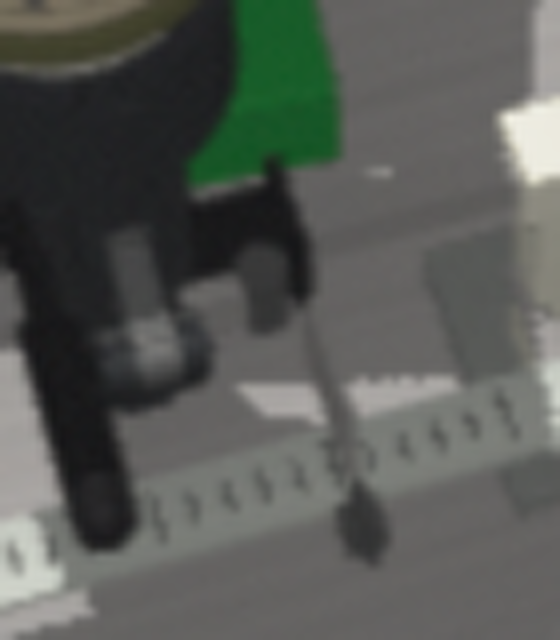

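{"fn": "drive_tool", "kwargs": {
  "motion": [
    {"twist": [0, 0, 0], "linear": [0, -0.001, -0.0005], "fingers": 0.15},
    {"twist": [0, 0, 0], "linear": [0, -0.002, -0.001], "fingers": 0.15},
    {"twist": [0, 0, 0], "linear": [0, -0.002, -0.001], "fingers": 0.15},
    {"twist": [0, 0, 0], "linear": [0, -0.002, -0.001], "fingers": 0.15},
    {"twist": [0, 0, 0], "linear": [0, -0.002, -0.001], "fingers": 0.15}
  ],
  "squeeze": 50
}}

```text
time: 10.35
tcp_pos: [0.5934, -0.0477, 0.0928]
eef_rot: [0.71, 0.704, -0.0, -0.0]
force: [-2.0, 3.9, 7.1]
gripper_width: 0.0283
```

```bash
python3 -c "
from h import *
im,d=grab('scene','14');crop('scene','14',230,100,450,270,3.6,'c20.png')
plan(.596,-.0485,.092,89.5);pt('14')
W=world_cloud('scene',d);V=im.astype(int)
m=(W[...,2]>.068)&(W[...,2]<.105)&(W[...,0]>.612)&(W[...,0]<.646)&(W[...,1]>-.02)&(W[...,1]<.02)
print(m.sum(),np.median(W[m],0))
m=(V.max(2)<60)&(abs(W[...,2]-.140)<.005)&(W[...,0]>.5)&(W[...,0]<.66)&(W[...,1]>.1)&(W[...,1]<.26)
p=W[m];print(len(p),p.mean(0),cv2.minAreaRect(p[:,:2].astype(np.float32)))
"
```

```text
t 10.4 tcp [ 0.5935 -0.0477  0.0928] yaw 89.44 w 0.0282 F [-2.9  4.1  7.8] j [-0.28  0.6   1.44 -0.    1.1  -0.27]
 linear [-0.0008, 0.0026, 0.0008] twist [-0.05, -0.01, -0.06]
n 36
[(np.float64(0.0), np.int64(29)), (np.float64(0.002), np.int64(7))]
tab 18 [ 6.501e-01 -4.000e-04  7.140e-02] [0.6633 0.0036 0.0816] [0.6573 0.0013 0.0778]
43 [0.63477462 0.00105733 0.08862004]
938 [0.59944508 0.17666802 0.14014374] ((0.5977122783660889, 0.1777772754430771), (0.0965060144662857, 0.05444648116827011), 89.48033142089844)
```

View pics/c20.png

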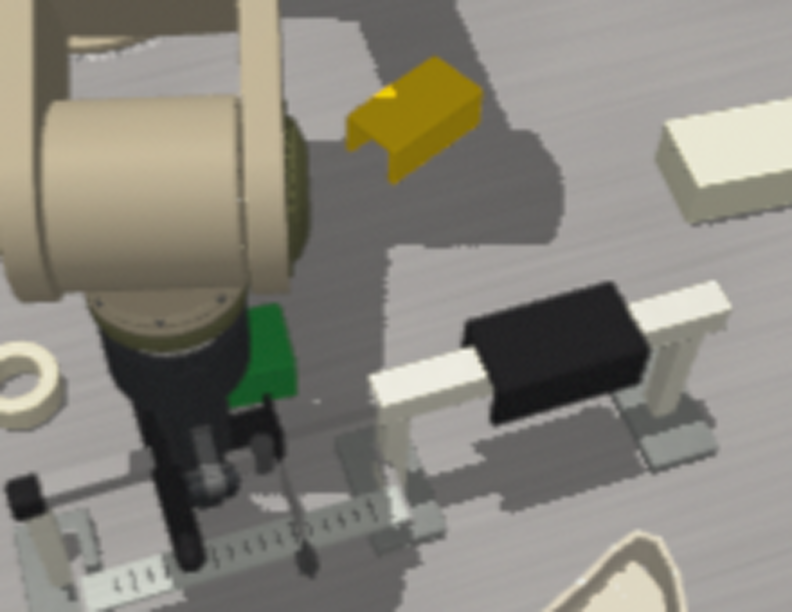

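```bash
python3 -c "
from h import *
print(finish_job()); s=state(); print(s['time'],s['tcp_pos'],s['force'],s['gripper_width'])"
```

```text
the job is handed in; nothing more can be done
None
the job is handed in; nothing more can be done
```

I hung the black pad on the rail, drew the leg out about 45 mm to the tab, shut its lever there with the pinch grip, and handed the job in at about 10.4 s, still holding the leg. Handing in reported no verdict.

Last checks before handing in:
- **Pad:** it sits level astride the rail. Its top is at 140 mm, so its origin is at 98 mm as required. It is about 3 mm off the rail's centre line across and 5 mm off the middle along it.
- **Leg:** the pointer is within about 1 mm of the tab along the rule. The wrist carries about 4 N along the bar, which matches the spring.
- **Lever:** the fingers stopped at 28.3 mm on sleeve and lever at 50 N. The two measure 30 mm together when shut. The gripper reads slightly small (55.3 mm on the 56 mm pad), so I take the lever as fully shut. The gripper hid its tip, so I could not see it directly.
- **Bystanders:** nothing was touched, and no displacement showed in the parts of the last picture I looked at. I did not measure their positions again.

One reading disagreed: the two cameras differed by 2 to 5 mm on world x. I worked between them, and the clearances covered it.

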